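Find the rocking ink cap and press it home

TASK

One of the four white caps in the ink rack is not seated. With a fingertip, press near the edge of one cap after another until you find the one that rocks, then press that one at its middle until it is level and fully home. Finish while still holding that cap down under the fingertip; do not pick up any cap, and leave the bottle, the cup and the tattoo machine alone.

Things in the scene. Friction and masses are not known exactly. Their poses are not given: they have to be found in the camera images.
- rack: Fixed aluminium ink rack, 100 mm (x) by 360 mm (y) by 26 mm tall, turned up to 0.3 rad; four round wells 69.5 mm wide at its own y = -126, -42, 42, 126 mm, a cap in each. Origin: centre of its underside; z up; bystanders stand on its +x side. Caps stand 4 to 8 mm proud; sound ones differ by up to 3.5 mm as their hidden seats do, so height does not tell which is loose.
- cap_a: The first cap along the rack's +y: white ribbed plastic, a flat disc-shaped lid 66 mm wide and 12 mm tall, about 45 g, free in its well (1.7 mm side play). Origin: centre of its underside, z up: flat top 12 mm above. All four caps look alike and any of them may be the loose one.
- cap_b: The second cap, same shape and origin as cap_a. Whichever caps are sound rest on broad rigid seats and neither tilt nor sink wherever they are pressed.
- cap_c: The third cap, same shape and origin as cap_a. Whichever cap is loose balances level; 1 to 4 N on its top some 27 mm from its centre rocks it by up to about 0.2 rad, the cap giving way 2 to 5 mm under the fingertip with almost no resistance until it meets the seat; let go, it levels itself again.
- cap_d: The fourth cap, same shape and origin as cap_a. Whichever cap is loose sinks 3.5 mm onto its seat when pressed at its centre, and stays there.
- spigot (a joint): Hidden stiff friction spigot, 8 mm wide, on which the loose cap (whichever it is) balances, in m: 0 = standing 3.5 mm proud of the seat, 0.0035 = fully in and the cap seated. It moves only when its cap is pressed at the middle with more than about 7 N, and stays where it is pushed.
- ink_bottle: Bystander: black bottle, 38 mm wide, 85 mm tall, standing behind the rack (+x side). Origin: centre of its underside.
- rinse_cup: Bystander: open steel cup, 60 mm wide, 55 mm tall, standing behind the rack. Origin: centre of its underside.
- machine_pen: Bystander: dark pen-shaped tattoo machine 117 mm long lying on two rubber feet behind the rack, about 26 mm tall, along its own y. Origin: on the table under its body.
Things that resemble listed ones, but are neither listed nor needed, are in the scene too. What is shaped like the cap_b but green or red is not meant. Leave any black look-alike of the cap_d alone.

How it is judged (in metres and radians):
On the way, in this order (a step that is already met when the one before it is completed fails the run):
1. the loose cap has been rocked by a press near its edge, before it is seated (angle between any of cap_a, cap_b, cap_c, cap_d's own z axis and vertical above 0.08 rad and value of joint spigot below 0.002 m), for 0.1 s.
2. the loose cap is pressed home and level (value of joint spigot above 0.0027 m and angle between each of cap_a, cap_b, cap_c, cap_d's own z axis and vertical below 0.05 rad), for 0.2 s.
At the end, for the whole second after the job is handed in: The loose cap's spigot is in by more than 2.7 of its 3.5 mm, all four caps are in their wells and level within 0.05 rad, the fingers press with more than 1 N on the cap that was seated (the one that moved more than 2.6 mm from its start), and the bystanders are at rest (all of step 2 and z of each of cap_a, cap_b, cap_c, cap_d in the frame of rack below 0.0225 m and ((distance of cap_a from where it was at the start of the episode above 0.0026 m and contact force between the fingers and cap_a above 1 N) or (distance of cap_b from where it was at the start of the episode above 0.0026 m and contact force between the fingers and cap_b above 1 N) or (distance of cap_c from where it was at the start of the episode above 0.0026 m and contact force between the fingers and cap_c above 1 N) or (distance of cap_d from where it was at the start of the episode above 0.0026 m and contact force between the fingers and cap_d above 1 N)) and linear speed of each of ink_bottle, rinse_cup, machine_pen below 0.02 m/s); the arm keeps its last pose, push and grip.
It fails at once if a cap is lifted out of its well (z of any of cap_a, cap_b, cap_c, cap_d in the frame of rack above 0.029 m).
It fails at once if the bottle, cup or tattoo machine is disturbed (moved more than 15 mm or tipped) (distance of any of ink_bottle, rinse_cup, machine_pen from where it was at the start of the episode above 0.015 m or angle between any of ink_bottle, rinse_cup, machine_pen's own z axis and vertical above 0.35 rad).
It also fails if it takes over 45 s, if anything falls off the work surface, if the arm or the gripper's body presses on something with over 40 N, if the wrist force passes 120 N, or if a joint passes its speed limit or range.

ROBOT

A 6-joint arm with a two-finger parallel gripper is mounted at the origin on the work surface. World frame = base frame: x ahead of the robot, y to its left, z up, the work surface at z = 0. Lengths are in mm, angles in rad, forces in N, time in s.
With the tool pointing down it reaches from about 275 to 1000 mm from the base axis. Payload 8.4 kg.
Tool frame: the origin (TCP) lies at the very end of the fingers, on their centre line; the grasp point (between the pads) lies 19 mm behind it; z points along the fingers, y is the direction in which the jaws open and shut (so a half turn about z gives the same grasp; the last joint's range is limited). The gripper opens to 85 mm and grips with 20 to 120 N. Pads are 22 mm wide; open, the fingers measure 114 mm over their backs; the gripper's body (76 mm by 85 mm) begins 54 mm behind the grasp point. The pads swing forward as they close: fully open they stand 13 mm farther back than shut.
Start: joints at [-1.104, 0.353, 1.633, -0, 1.155, -0.002], TCP at [282.384, -557.573, 231.281] pointing down, gripper open.
Joint ranges: [-2.63, 2.63], [-0.92, 2.1], [0.06, 2.66], [-1.3, 4.44], [0, 2.69], [-3.02, 3.02]. Speed limits (rad/s): [2.22, 2.22, 2.79, 3.14, 3.14, 3.14].

INTERFACE

Orientations are given as [roll, pitch, yaw] about the fixed x, y, z axes, in that order (R = Rz(yaw) Ry(pitch) Rx(roll)).
In Python, from rig import r gives the robot as it stands.
- The arm moves only by the tool move_arm, never from a script. Its argument "increments" is a list of rows, each an object of numbers: "tx", "ty", "tz": the shift along the tool's x, y, z in cm; "rx", "ry", "rz": the turn, a rotation vector about the tool's x, y, z in degrees; "gripper": the gripper's target within -1 to 1 (fully open at 1, half-way at 0, shut at -1). A call has 1 to 12 rows; each row shifts and turns the commanded pose from where the row before left it, along the tool's axes as they then stand; what a row does not reach is not made up. A row lasts 1/10 s, in which the tool goes at most 50 mm and 8.59 degrees, less where a joint would pass 70% of its speed; a pose out of reach is approached as far as the arm can. A call is refused whole if a number of a shift passes 5 or a number of a turn 8.59, either way. A call with a gripper value outside its range is refused whole. The fingers move at their own pace and stop on an object; "squeeze" is the grip in N (left out, the last holds). Time passes only in rows, so rows that do not move let the fingers close. It gives the time, the measured TCP pose, the force and the opening at its end, in the units of the state.
- r.sense(): the state, without advancing time (a new reading comes with each control period).
- r.grab_frame(name): name is "side" or "top"; returns (picture, depth): 420x560x3 uint8, red, green, blue; 420x560 float32, mm along the optical axis (not along the pixel's ray), 0 where there is no reading.
- r.camera_model(name): a dict with "fx", "fy", "cx", "cy" (pixels), "R" (3x3) and "t" (3): a world point X has camera coordinates R X + t. Camera axes: x right, y down, z forward; pixel columns grow to the right and rows downward; lengths in mm; the calibration is good to about 2 mm. A picture is of the moment at which its call begins. camera_model takes no time and is no camera call.
- r.sign_off(): hands the job in, once; it reports no verdict.
Trained networks look in the newest picture that a camera, given by its name, has taken for a name from the list of things; names that differ only in an ending like _2 or _b are one class to them, and where a whole thing is asked for, a point or a joint stands for the part that bears it (a point fixed in the world has none). Each returns a list of dicts, best first, with "confidence" (0 to 1); they miss things now and then, are a little off and sometimes report something else, mostly with a low value. They report only what shows in the picture. A call takes as long as a camera call. They do not tell look-alikes from the thing itself.
- r.cut_out(query, camera): "mask" (420x560 bool, what is visible of it) and "bbox" ([left, top, right, bottom] in pixels, round what is visible of it).
- r.place_of(query, camera): "location" ([row, column] in pixels: a listed point, or the origin of a listed thing).
The state is a dict: "clock": time; "qpos": joint angles; "qvel": joint speeds; "joint_efforts": joint torques, N m; "eef_pos": TCP position; "tcp_rot": TCP orientation; "contact_force": force on the tool from outside, world axes, zero at the start; "wrist_torque": the same for the moment, N m; "opening": opening from 0.0 (shut) to 1.0 (fully open).
Only numpy, scipy, OpenCV 4.12 (cv2) and the standard library are available. Lean on these libraries where they do the work, as an engineer would, in place of code of your own. Each camera call takes 0.05 s, during which the arm holds its last target. There are 200 camera calls.

## Working session

There is one attempt and no reset: what is moved stays moved. The work goes in short steps, Python scripts to look and compute and a tool call to move; the robot and the scene stay as the last step left them, time stands still between calls to the robot, and variables do not carry over. Pictures are saved under pics/ and viewed, about 8 in all and at most 12, crops included, and the job is handed in when it is done.

Besides the shell and the picture viewer there is one more tool, called after ">>>" as name([rows], argument=value, ...), one row to a line, values as JSON. move_arm: Moves the arm, as the interface text tells. Its arguments: {"type":"object","properties":{"increments":{"type":"array","items":{"type":"object","properties":{"tx":{"type":"number"},"ty":{"type":"number"},"tz":{"type":"number"},"rx":{"type":"number"},"ry":{"type":"number"},"rz":{"type":"number"},"gripper":{"type":"number"}}}},"squeeze":{"type":"number"}},"required":["increments"]}

```bash
mkdir -p pics
python3 - <<'E'
from rig import r
import cv2,numpy as np
for n in("top","side"):
    p,d=r.grab_frame(n); cv2.imwrite(f"pics/{n}0.png",p[:,:,::-1]); np.savez(f"{n}0.npz",p=p,d=d)
    m=r.camera_model(n); print(n,m)
print(r.sense())
E
```

```text
top {'fx': 386.1061506524837, 'fy': 386.1061506524837, 'cx': 281.54984684719557, 'cy': 208.77850762407584, 'R': array([[-5.16184092e-03, -9.99278205e-01,  3.76354103e-02],
       [-9.87731520e-01, -7.79182097e-04, -1.56159654e-01],
       [ 1.56076264e-01, -3.79797523e-02, -9.87014558e-01]]), 't': array([-17.16919838, 539.02655005, 665.24573686])}
side {'fx': 423.78989091527836, 'fy': 423.78989091527836, 'cx': 284.1312885486682, 'cy': 207.26750215087392, 'R': array([[ 0.93909436, -0.34351894,  0.0098241 ],
       [-0.25250623, -0.70911564, -0.65832789],
       [ 0.23311453,  0.61575137, -0.75266717]]), 't': array([-502.34748278,  172.83520928,  649.15117893])}
{'clock': 0.1, 'qpos': array([-1.10437561e+00,  3.53584576e-01,  1.63407912e+00, -2.35419315e-06,
        1.15514466e+00, -2.41303459e-03]), 'qvel': array([-6.29588034e-04, -1.42871342e-03, -3.42160929e-03,  1.15864206e-03,
        9.44214661e-05,  5.37958879e-04]), 'joint_efforts': array([ 2.05770211e-04, -6.06358480e+01, -3.42818606e+01,  2.23376458e-05,
        3.98626289e-03,  1.20558667e-05]), 'eef_pos': array([ 282.20689604, -557.18844316,  230.62489645]), 'tcp_rot': array([-3.14037695e+00, -7.80948861e-07,  4.68834701e-01]), 'contact_force': array([-0.54260116,  0.27059864, -1.14123728]), 'wrist_torque': array([ 0.02583636,  0.01877581, -0.04323981]), 'opening': 1.002749164841642}
```

View pics/top0.png

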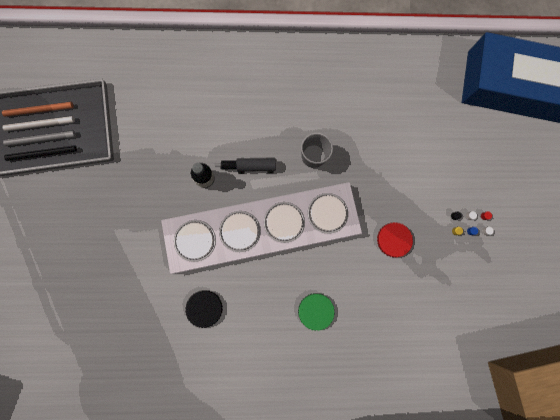

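View pics/side0.png

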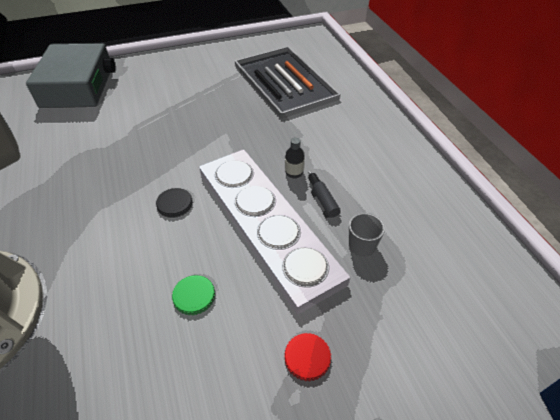

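The top view shows four white caps in the rack at about (194,241), (239,231), (284,222) and (328,213). The green (317,311), red (396,240) and black (204,309) discs outside the rack are look-alikes and not meant. Bystanders stand above the rack in the image: bottle (202,175), pen (250,165), cup (316,150).

```bash
cat > h.py <<'E'
import numpy as np
def world(m,u,v,d=None,z=None):
    ray=np.array([(u-m["cx"])/m["fx"],(v-m["cy"])/m["fy"],1.0])
    R,t=np.array(m["R"]),np.array(m["t"]); c=-R.T@t; w=R.T@ray
    s=d if z is None else (z-c[2])/w[2]
    return c+s*w
E
python3 - <<'E'
from rig import r
from h import *
import cv2
for n in("top","side"):
    m=r.camera_model(n); d=np.load(f"{n}0.npz")["d"]
    for o in r.cut_out("cap_a",n):
        k=o["mask"]; 
        v,u=np.nonzero(k)
        e=cv2.fitEllipse(cv2.convexHull(np.c_[u,v].astype(np.float32)))
        dd=np.median(d[k]); 
        P=np.array([world(m,a,b,d[b,a]) for a,b in zip(u,v) if d[b,a]>0])
        print(n,round(o["confidence"],2),np.round(e[0],1),np.round(e[1],1),"W",np.round(world(m,*e[0],z=32),1),"medz",np.median(P[:,2]).round(1),P[:,2].std().round(1))
    for q in("rack","ink_bottle","rinse_cup","machine_pen"):
        for o in r.cut_out(q,n)[:1]:
            v,u=np.nonzero(o["mask"]);P=np.array([world(m,a,b,d[b,a]) for a,b in zip(u,v) if d[b,a]>0])
            print(n,q,o["bbox"],np.percentile(P,[3,50,97],axis=0).round(0).tolist())
E
```

```text
top 0.95 [194.2 239.9] [35.6 36.5] W [483.2 140.9  32. ] medz 32.8 1.4
top 0.94 [327.5 212.6] [35.8 36.7] W [ 533.6 -104.6   32. ] medz 33.5 3.5
top 0.77 [239.8 230.6] [35.6 36.3] W [500.1  58.2  32. ] medz 34.3 2.9
top 0.72 [203.6 308.1] [36.2 38.9] W [361.9 120.7  32. ] medz 12.6 2.4
top 0.71 [283.6 221.9] [34.6 35.7] W [516.1 -22.5  32. ] medz 32.1 2.2
top 0.71 [316.2 311.4] [36.  36.8] W [354.5 -79.9  32. ] medz 12.6 1.9
top 0.7 [394.4 239.2] [34.3 35.4] W [ 483.6 -228.4   32. ] medz 12.8 1.9
top 0.47 [261.2 227.9] [ 81.7 232.9] W [504.9  19.   32. ] medz 27.0 3.2
top rack [160.5, 183.0, 360.0, 274.5] [[440.0, -152.0, 24.0], [505.0, 21.0, 27.0], [576.0, 188.0, 29.0]]
top ink_bottle [190.4, 162.3, 211.0, 186.9] [[586.0, 112.0, 16.0], [597.0, 125.0, 59.0], [612.0, 143.0, 87.0]]
top rinse_cup [299.4, 133.9, 331.6, 165.7] [[625.0, -108.0, 3.0], [661.0, -86.0, 25.0], [678.0, -58.0, 57.0]]
top machine_pen [215.6, 155.5, 276.5, 174.8] [[618.0, -5.0, 3.0], [628.0, 43.0, 23.0], [641.0, 101.0, 28.0]]
side 0.92 [193.7 295. ] [38.8 43.9] W [351.4 -99.6  32. ] medz 12.4 2.4
side 0.91 [174.2 2
[... 229 characters left out ...]
9 38.5] W [513.9 -28.4  32. ] medz 31.4 1.6
side 0.59 [254.8 200.3] [29.2 37.2] W [497.6  54.9  32. ] medz 33.5 2.0
side 0.57 [305.6 266.5] [37.5 42.3] W [ 531.2 -109.5   32. ] medz 32.9 2.6
side 0.37 [294.3 159.4] [19.7 42.5] W [605.2 133.6  32. ] medz 47.2 23.5
side rack [199.8, 151.8, 350.0, 318.1] [[436.0, -162.0, 5.0], [504.0, -43.0, 26.0], [579.0, 182.0, 28.0]]
side ink_bottle [286.8, 139.0, 305.4, 178.3] [[585.0, 109.0, 7.0], [599.0, 117.0, 48.0], [616.0, 131.0, 85.0]]
side rinse_cup [347.5, 210.7, 385.7, 255.7] [[623.0, -112.0, 4.0], [653.0, -80.0, 35.0], [677.0, -58.0, 56.0]]
side machine_pen [310.1, 169.9, 341.6, 219.6] [[616.0, -8.0, 3.0], [625.0, 29.0, 21.0], [640.0, 91.0, 27.0]]
```

Run:
```python
from rig import r
from h import *
for n in("top","side"):
    m=r.camera_model(n); d=np.load(f"{n}0.npz")["d"]
    P=np.array([[*world(m,a,b,d[b,a]),a,b] for a in range(0,560,3) for b in range(0,420,3) if d[b,a]>0])
    for x0,x1,y0,y1 in[(200,600,-620,-180),(300,480,-180,200)]:
        k=P[(P[:,0]>x0)&(P[:,0]<x1)&(P[:,1]>y0)&(P[:,1]<y1)&(P[:,2]>45)]
        print(n,len(k),np.percentile(k[:,:3],[0,50,100],axis=0).round(0).tolist() if len(k) else "")
```

```text
top 295 [[201.0, -502.0, 45.0], [240.0, -437.0, 80.0], [280.0, -400.0, 84.0]]
top 0 
side 0 
side 0
```

Box is only about 84 mm tall, so the path at z = 231 is clear. Swing to above cap_a, close the fingers, align the yaw with the rack.

>>> move_arm([
  {"tx":3.43,"ty":-2.44,"gripper":-1},
  {"tx":3.43,"ty":-2.44},
  {"tx":3.43,"ty":-2.44},
  {"tx":3.43,"ty":-2.44},
  {"tx":3.43,"ty":-2.44},
  {"tx":3.43,"ty":-2.44},
  {"tx":3.43,"ty":-2.44},
  {"tx":3.43,"ty":-2.44},
  {"tx":3.43,"ty":-2.44},
  {"tx":3.43,"ty":-2.44},
  {"tx":3.43,"ty":-2.44},
  {"tx":3.43,"ty":-2.44},
])

```text
invalid input
```

>>> move_arm([
  {"rz":7.65},
  {"rz":7.65},
  {"ry":7.5},
  {"ry":7.5},
  {},
  {},
])

```text
invalid input
```

>>> move_arm([
  {"tx":0,"ty":0,"tz":0,"rx":0,"ry":0,"rz":7.65,"gripper":-1},
  {"tx":0,"ty":0,"tz":0,"rx":0,"ry":0,"rz":7.65,"gripper":-1},
], squeeze=40)

```text
clock: 0.8
eef_pos: [282.4, -557.6, 231.3]
tcp_rot: [3.142, 0.0, 0.197]
contact_force: [-0.2, -0.5, -0.1]
opening: 0.689
```

>>> move_arm([
  {"tx":2.66,"ty":-3.26,"tz":0,"rx":0,"ry":0,"rz":0,"gripper":-1},
  {"tx":2.66,"ty":-3.26,"tz":0,"rx":0,"ry":0,"rz":0,"gripper":-1},
  {"tx":2.66,"ty":-3.26,"tz":0,"rx":0,"ry":0,"rz":0,"gripper":-1},
  {"tx":2.66,"ty":-3.26,"tz":0,"rx":0,"ry":0,"rz":0,"gripper":-1},
  {"tx":2.66,"ty":-3.26,"tz":0,"rx":0,"ry":0,"rz":0,"gripper":-1},
  {"tx":2.66,"ty":-3.26,"tz":0,"rx":0,"ry":0,"rz":0,"gripper":-1},
  {"tx":2.66,"ty":-3.26,"tz":0,"rx":0,"ry":0,"rz":0,"gripper":-1},
  {"tx":2.66,"ty":-3.26,"tz":0,"rx":0,"ry":0,"rz":0,"gripper":-1},
  {"tx":2.66,"ty":-3.26,"tz":0,"rx":0,"ry":0,"rz":0,"gripper":-1},
  {"tx":2.66,"ty":-3.26,"tz":0,"rx":0,"ry":0,"rz":0,"gripper":-1},
  {"tx":2.66,"ty":-3.26,"tz":0,"rx":0,"ry":0,"rz":0,"gripper":-1},
  {"tx":2.66,"ty":-3.26,"tz":0,"rx":0,"ry":0,"rz":0,"gripper":-1},
])

```text
clock: 2.0
eef_pos: [517.4, -108.7, 231.6]
tcp_rot: [3.141, -0.001, 0.202]
contact_force: [0.7, -0.9, 0.5]
opening: -0.0
```

>>> move_arm([
  {"tx":0,"ty":0,"tz":4.5,"rx":0,"ry":0,"rz":0,"gripper":-1},
  {"tx":0,"ty":0,"tz":4.5,"rx":0,"ry":0,"rz":0,"gripper":-1},
  {"tx":0,"ty":0,"tz":4.5,"rx":0,"ry":0,"rz":0,"gripper":-1},
  {"tx":0,"ty":0,"tz":0,"rx":0,"ry":7.5,"rz":0,"gripper":-1},
  {"tx":0,"ty":0,"tz":0,"rx":0,"ry":7.5,"rz":0,"gripper":-1},
  {"tx":0,"ty":0,"tz":0,"rx":0,"ry":0,"rz":0,"gripper":-1},
  {"tx":0,"ty":0,"tz":0,"rx":0,"ry":0,"rz":0,"gripper":-1},
])

```text
clock: 2.7
eef_pos: [516.6, -110.7, 96.7]
tcp_rot: [-3.141, -0.26, 0.2]
contact_force: [1.1, -0.7, 0.4]
opening: -0.003
```

Run:
```python
from rig import r
import cv2,numpy as np
a,_=r.grab_frame("top"); b,_=r.grab_frame("side")
f=lambda p,x,y:cv2.resize(p[y:y+150,x:x+150,::-1],(400,400),interpolation=cv2.INTER_CUBIC)
cv2.imwrite("pics/c1.png",np.hstack([f(a,250,140),f(b,230,160)]))
```

```text
(no output)
```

View pics/c1.png

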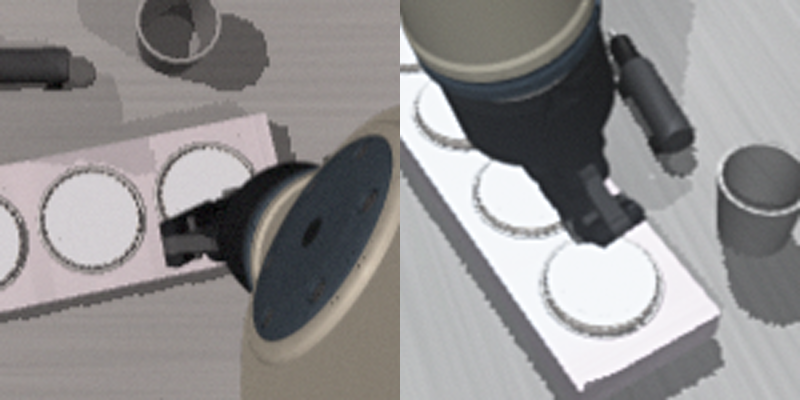

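The left crop (top camera) shows the closed fingers at about (185,235), at the near edge of cap_a (205,190), with the body leaning toward the robot. The right crop (side camera) agrees. Now descend to just above the cap.

>>> move_arm([
  {"tx":-0.36,"ty":0,"tz":1.35,"rx":0,"ry":0,"rz":0,"gripper":-1},
  {"tx":-0.36,"ty":0,"tz":1.35,"rx":0,"ry":0,"rz":0,"gripper":-1},
  {"tx":-0.36,"ty":0,"tz":1.35,"rx":0,"ry":0,"rz":0,"gripper":-1},
  {"tx":-0.36,"ty":0,"tz":1.35,"rx":0,"ry":0,"rz":0,"gripper":-1},
  {"tx":0,"ty":0,"tz":0,"rx":0,"ry":0,"rz":0,"gripper":-1},
  {"tx":0,"ty":0,"tz":0,"rx":0,"ry":0,"rz":0,"gripper":-1},
])

```text
clock: 3.4
eef_pos: [517.8, -110.2, 40.9]
tcp_rot: [3.142, -0.262, 0.202]
contact_force: [0.2, 0.1, -0.1]
opening: -0.001
```

>>> move_arm([
  {"tx":-0.052,"ty":0,"tz":0.193,"rx":0,"ry":0,"rz":0,"gripper":-1},
  {"tx":0,"ty":0,"tz":0,"rx":0,"ry":0,"rz":0,"gripper":-1},
])

```text
clock: 3.6
eef_pos: [517.4, -110.4, 39.0]
tcp_rot: [3.141, -0.263, 0.202]
contact_force: [-0.7, 0.8, -0.3]
opening: -0.001
```

>>> move_arm([
  {"tx":-0.026,"ty":0,"tz":0.097,"rx":0,"ry":0,"rz":0,"gripper":-1},
  {"tx":0,"ty":0,"tz":0,"rx":0,"ry":0,"rz":0,"gripper":-1},
])

```text
clock: 3.8
eef_pos: [516.9, -110.3, 37.6]
tcp_rot: [3.141, -0.262, 0.202]
contact_force: [-0.1, 0.8, -0.2]
opening: -0.0
```

>>> move_arm([
  {"tx":-0.026,"ty":0,"tz":0.097,"rx":0,"ry":0,"rz":0,"gripper":-1},
  {"tx":0,"ty":0,"tz":0,"rx":0,"ry":0,"rz":0,"gripper":-1},
])

```text
clock: 4.0
eef_pos: [516.7, -110.4, 36.4]
tcp_rot: [-3.142, -0.262, 0.202]
contact_force: [0.3, 1.2, 0.0]
opening: -0.001
```

>>> move_arm([
  {"tx":-0.026,"ty":0,"tz":0.097,"rx":0,"ry":0,"rz":0,"gripper":-1},
  {"tx":0,"ty":0,"tz":0,"rx":0,"ry":0,"rz":0,"gripper":-1},
])

```text
clock: 4.2
eef_pos: [516.7, -110.3, 35.3]
tcp_rot: [-3.141, -0.262, 0.202]
contact_force: [-0.5, -0.7, 0.3]
opening: -0.001
```

>>> move_arm([
  {"tx":-0.026,"ty":0,"tz":0.097,"rx":0,"ry":0,"rz":0,"gripper":-1},
  {"tx":0,"ty":0,"tz":0,"rx":0,"ry":0,"rz":0,"gripper":-1},
])

```text
clock: 4.4
eef_pos: [516.8, -110.3, 34.5]
tcp_rot: [3.142, -0.262, 0.202]
contact_force: [-0.8, 0.0, 4.0]
opening: -0.004
```

>>> move_arm([
  {"tx":-0.013,"ty":0,"tz":0.048,"rx":0,"ry":0,"rz":0,"gripper":-1},
  {"tx":0,"ty":0,"tz":0,"rx":0,"ry":0,"rz":0,"gripper":-1},
])

```text
clock: 4.6
eef_pos: [516.8, -110.4, 34.2]
tcp_rot: [3.142, -0.262, 0.202]
contact_force: [-4.8, -0.4, 8.4]
opening: 0.0
```

>>> move_arm([
  {"tx":-0.013,"ty":0,"tz":0.048,"rx":0,"ry":0,"rz":0,"gripper":-1},
  {"tx":0,"ty":0,"tz":0,"rx":0,"ry":0,"rz":0,"gripper":-1},
])

```text
clock: 4.8
eef_pos: [516.6, -110.4, 33.9]
tcp_rot: [3.142, -0.262, 0.202]
contact_force: [-5.3, -0.6, 13.6]
opening: -0.0
```

cap_a is firm: 4 to 13.6 N within 0.6 mm. On to cap_b.

>>> move_arm([
  {"tx":0.26,"ty":0,"tz":-0.966,"rx":0,"ry":0,"rz":0,"gripper":-1},
  {"tx":0,"ty":0,"tz":0,"rx":0,"ry":0,"rz":0,"gripper":-1},
  {"tx":0,"ty":-2.8,"tz":0,"rx":0,"ry":0,"rz":0,"gripper":-1},
  {"tx":0,"ty":-2.8,"tz":0,"rx":0,"ry":0,"rz":0,"gripper":-1},
  {"tx":0,"ty":-2.8,"tz":0,"rx":0,"ry":0,"rz":0,"gripper":-1},
  {"tx":0,"ty":0,"tz":0,"rx":0,"ry":0,"rz":0,"gripper":-1},
  {"tx":-0.13,"ty":0,"tz":0.483,"rx":0,"ry":0,"rz":0,"gripper":-1},
  {"tx":0,"ty":0,"tz":0,"rx":0,"ry":0,"rz":0,"gripper":-1},
])

```text
clock: 5.6
eef_pos: [500.1, -28.4, 37.9]
tcp_rot: [3.142, -0.262, 0.202]
contact_force: [-0.1, -1.1, 0.2]
opening: -0.0
```

>>> move_arm([
  {"tx":-0.039,"ty":0,"tz":0.145,"rx":0,"ry":0,"rz":0,"gripper":-1},
  {"tx":0,"ty":0,"tz":0,"rx":0,"ry":0,"rz":0,"gripper":-1},
])

```text
clock: 5.8
eef_pos: [500.0, -28.7, 36.6]
tcp_rot: [-3.142, -0.262, 0.201]
contact_force: [-0.5, -0.5, -0.6]
opening: -0.001
```

>>> move_arm([
  {"tx":-0.026,"ty":0,"tz":0.097,"rx":0,"ry":0,"rz":0,"gripper":-1},
  {"tx":0,"ty":0,"tz":0,"rx":0,"ry":0,"rz":0,"gripper":-1},
])

```text
clock: 6.0
eef_pos: [500.0, -28.3, 35.8]
tcp_rot: [-3.142, -0.262, 0.201]
contact_force: [-0.0, -0.9, -0.9]
opening: -0.002
```

>>> move_arm([
  {"tx":-0.026,"ty":0,"tz":0.097,"rx":0,"ry":0,"rz":0,"gripper":-1},
  {"tx":0,"ty":0,"tz":0,"rx":0,"ry":0,"rz":0,"gripper":-1},
])

```text
clock: 6.2
eef_pos: [499.9, -28.1, 34.8]
tcp_rot: [-3.142, -0.262, 0.202]
contact_force: [-0.0, -0.3, 0.1]
opening: -0.004
```

>>> move_arm([
  {"tx":-0.026,"ty":0,"tz":0.097,"rx":0,"ry":0,"rz":0,"gripper":-1},
  {"tx":0,"ty":0,"tz":0,"rx":0,"ry":0,"rz":0,"gripper":-1},
])

```text
clock: 6.4
eef_pos: [499.9, -28.0, 33.8]
tcp_rot: [-3.142, -0.262, 0.202]
contact_force: [0.2, 0.2, -0.8]
opening: 0.0
```

>>> move_arm([
  {"tx":-0.018,"ty":0,"tz":0.068,"rx":0,"ry":0,"rz":0,"gripper":-1},
  {"tx":0,"ty":0,"tz":0,"rx":0,"ry":0,"rz":0,"gripper":-1},
])

```text
clock: 6.6
eef_pos: [500.0, -28.0, 33.2]
tcp_rot: [3.142, -0.262, 0.202]
contact_force: [-0.7, -0.5, 0.7]
opening: 0.001
```

>>> move_arm([
  {"tx":-0.018,"ty":0,"tz":0.068,"rx":0,"ry":0,"rz":0,"gripper":-1},
  {"tx":0,"ty":0,"tz":0,"rx":0,"ry":0,"rz":0,"gripper":-1},
])

```text
clock: 6.8
eef_pos: [499.9, -28.0, 32.7]
tcp_rot: [3.142, -0.262, 0.202]
contact_force: [-3.4, -0.4, 8.5]
opening: -0.004
```

cap_b is firm too: 0.7 to 8.5 N within 0.5 mm, first touched at the expected height. On to cap_c.

>>> move_arm([
  {"tx":0.31,"ty":0,"tz":-1.16,"rx":0,"ry":0,"rz":0,"gripper":-1},
  {"tx":0,"ty":0,"tz":0,"rx":0,"ry":0,"rz":0,"gripper":-1},
  {"tx":0,"ty":-2.8,"tz":0,"rx":0,"ry":0,"rz":0,"gripper":-1},
  {"tx":0,"ty":-2.8,"tz":0,"rx":0,"ry":0,"rz":0,"gripper":-1},
  {"tx":0,"ty":-2.8,"tz":0,"rx":0,"ry":0,"rz":0,"gripper":-1},
  {"tx":0,"ty":0,"tz":0,"rx":0,"ry":0,"rz":0,"gripper":-1},
  {"tx":-0.155,"ty":0,"tz":0.58,"rx":0,"ry":0,"rz":0,"gripper":-1},
  {"tx":0,"ty":0,"tz":0,"rx":0,"ry":0,"rz":0,"gripper":-1},
])

```text
clock: 7.6
eef_pos: [483.1, 53.8, 37.9]
tcp_rot: [3.142, -0.261, 0.202]
contact_force: [-0.2, -0.3, 0.1]
opening: 0.002
```

>>> move_arm([
  {"tx":-0.026,"ty":0,"tz":0.097,"rx":0,"ry":0,"rz":0,"gripper":-1},
  {"tx":0,"ty":0,"tz":0,"rx":0,"ry":0,"rz":0,"gripper":-1},
])

```text
clock: 7.8
eef_pos: [483.2, 53.6, 37.3]
tcp_rot: [-3.142, -0.262, 0.201]
contact_force: [-0.0, -0.9, 0.2]
opening: -0.003
```

>>> move_arm([
  {"tx":-0.026,"ty":0,"tz":0.097,"rx":0,"ry":0,"rz":0,"gripper":-1},
  {"tx":0,"ty":0,"tz":0,"rx":0,"ry":0,"rz":0,"gripper":-1},
])

```text
clock: 8.0
eef_pos: [483.1, 53.9, 36.4]
tcp_rot: [-3.142, -0.262, 0.201]
contact_force: [0.2, 0.5, -0.0]
opening: -0.001
```

>>> move_arm([
  {"tx":-0.018,"ty":0,"tz":0.068,"rx":0,"ry":0,"rz":0,"gripper":-1},
  {"tx":0,"ty":0,"tz":0,"rx":0,"ry":0,"rz":0,"gripper":-1},
])

```text
clock: 8.2
eef_pos: [483.1, 54.2, 35.7]
tcp_rot: [-3.142, -0.262, 0.202]
contact_force: [-0.7, 0.4, -0.1]
opening: -0.001
```

>>> move_arm([
  {"tx":-0.018,"ty":0,"tz":0.068,"rx":0,"ry":0,"rz":0,"gripper":-1},
  {"tx":0,"ty":0,"tz":0,"rx":0,"ry":0,"rz":0,"gripper":-1},
])

```text
clock: 8.4
eef_pos: [483.1, 54.3, 35.0]
tcp_rot: [3.142, -0.262, 0.202]
contact_force: [0.1, -1.0, -0.8]
opening: -0.002
```

>>> move_arm([
  {"tx":-0.018,"ty":0,"tz":0.068,"rx":0,"ry":0,"rz":0,"gripper":-1},
  {"tx":0,"ty":0,"tz":0,"rx":0,"ry":0,"rz":0,"gripper":-1},
])

```text
clock: 8.6
eef_pos: [483.1, 54.3, 34.3]
tcp_rot: [-3.142, -0.262, 0.202]
contact_force: [0.0, 0.5, 0.4]
opening: 0.001
```

>>> move_arm([
  {"tx":-0.018,"ty":0,"tz":0.068,"rx":0,"ry":0,"rz":0,"gripper":-1},
  {"tx":0,"ty":0,"tz":0,"rx":0,"ry":0,"rz":0,"gripper":-1},
])

```text
clock: 8.8
eef_pos: [483.1, 54.3, 33.6]
tcp_rot: [-3.142, -0.262, 0.202]
contact_force: [-0.1, 0.5, -0.6]
opening: 0.0
```

>>> move_arm([
  {"tx":-0.018,"ty":0,"tz":0.068,"rx":0,"ry":0,"rz":0,"gripper":-1},
  {"tx":0,"ty":0,"tz":0,"rx":0,"ry":0,"rz":0,"gripper":-1},
])

```text
clock: 9.0
eef_pos: [483.1, 54.3, 32.9]
tcp_rot: [-3.142, -0.262, 0.202]
contact_force: [-0.1, 0.3, 0.5]
opening: 0.003
```

>>> move_arm([
  {"tx":-0.018,"ty":0,"tz":0.068,"rx":0,"ry":0,"rz":0,"gripper":-1},
  {"tx":0,"ty":0,"tz":0,"rx":0,"ry":0,"rz":0,"gripper":-1},
])

```text
clock: 9.2
eef_pos: [483.1, 54.2, 32.2]
tcp_rot: [-3.142, -0.262, 0.202]
contact_force: [0.7, -0.1, -0.4]
opening: 0.001
```

Run:
```python
from rig import r
from h import *
import cv2
b,d=r.grab_frame("side"); m=r.camera_model("side")
d0=np.load("side0.npz")["d"]
from scipy.optimize import least_squares
for nm,c in dict(b=(515.9,-24.7),c=(499.1,57.7),d=(482.2,140)).items():
  for D in(d0,d):
    P=np.array([world(m,u,v,D[v,u]) for u in range(180,360) for v in range(140,320) if D[v,u]>0])
    k=P[(np.hypot(P[:,0]-c[0],P[:,1]-c[1])<29)&(P[:,2]>22)&(P[:,2]<42)]
    k=k-[*c,0]
    f=least_squares(lambda q:k[:,:2]@q[:2]+q[2]-k[:,2],[0,0,32],loss="soft_l1").x
    print(nm,len(k),"gradient xy",f[:2].round(3),"z",f[2].round(1))
cv2.imwrite("pics/c2.png",cv2.resize(b[140:320,180:360,::-1],(600,600),interpolation=cv2.INTER_CUBIC))
```

```text
b 696 gradient xy [-0.001  0.001] z 31.5
b 697 gradient xy [-0.001 -0.001] z 31.5
c 577 gradient xy [-0.004  0.003] z 33.8
c 412 gradient xy [0.159 0.034] z 34.5
d 485 gradient xy [0.001 0.002] z 32.2
d 27 gradient xy [-0.016 -0.032] z 32.4
```

View pics/c2.png

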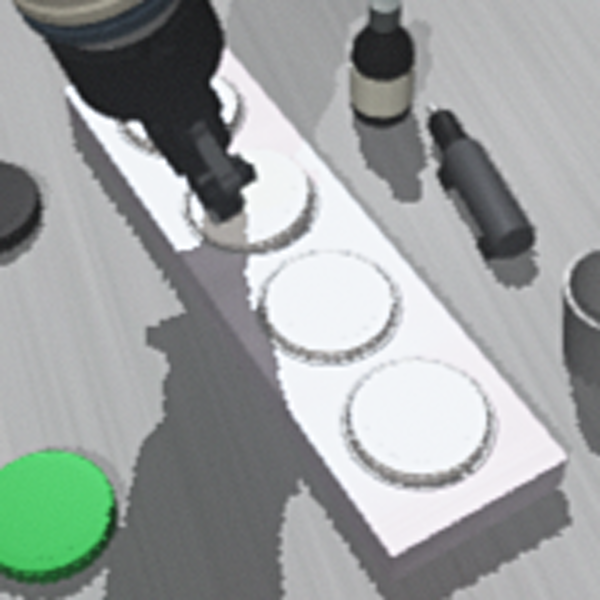

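The crop shows the fingertip on the near edge of cap_c at (225,200), with the cap visibly tilted. The depth plane fit gives a 0.16 rad tilt against 0 before, and caps a and b stay flat. Step 1 is met. Lift, straighten the tool and move to the cap's centre.

>>> move_arm([
  {"tx":0.39,"ty":0,"tz":-1.45,"rx":0,"ry":0,"rz":0,"gripper":-1},
  {"tx":0,"ty":0,"tz":0,"rx":0,"ry":-7.5,"rz":0,"gripper":-1},
  {"tx":0,"ty":0,"tz":0,"rx":0,"ry":-7.5,"rz":0,"gripper":-1},
  {"tx":1.64,"ty":0,"tz":0,"rx":0,"ry":0,"rz":0,"gripper":-1},
  {"tx":0,"ty":0,"tz":0,"rx":0,"ry":0,"rz":0,"gripper":-1},
  {"tx":0,"ty":0,"tz":0,"rx":0,"ry":0,"rz":0,"gripper":-1},
])

```text
clock: 9.85
eef_pos: [498.3, 57.5, 46.8]
tcp_rot: [-3.141, 0.001, 0.202]
contact_force: [-1.3, -0.2, -0.5]
opening: 0.0
```

Run:
```python
from rig import r
from h import *
import cv2
b,d=r.grab_frame("side"); m=r.camera_model("side")
# rim of the near/right-facing visible outline: fit all four initial top caps
mt=r.camera_model("top"); z=np.load("top0.npz"); D=z["d"]
for c in [(532.8,-107),(515.9,-24.7),(499.1,57.7),(482.2,140)]:
    P=np.array([world(mt,u,v,D[v,u]) for u in range(150,370) for v in range(180,280) if D[v,u]>0])
    k=P[(np.hypot(P[:,0]-c[0],P[:,1]-c[1])<38)&(P[:,2]>30)]
    print(c,cv2.minEnclosingCircle(k[:,:2].astype(np.float32)),k.mean(0).round(1),len(k))
cv2.imwrite("pics/c3.png",cv2.resize(b[130:250,200:320,::-1],(600,600),interpolation=cv2.INTER_CUBIC))
print(r.sense()["eef_pos"])
```

```text
(532.8, -107) ((534.53564453125, -107.17566680908203), 36.604339599609375) [ 533.7 -105.1   33.6] 975
(515.9, -24.7) ((517.9974975585938, -25.00284194946289), 36.069915771484375) [516.8 -23.1  32.2] 956
(499.1, 57.7) ((499.9255676269531, 57.32484436035156), 37.12056350708008) [499.9  58.9  34.3] 1020
(482.2, 140) ((482.0625915527344, 141.35516357421875), 36.078521728515625) [483.  141.   32.8] 1018
[497.69168611  57.38053061  46.79743614]
```

View pics/c3.png

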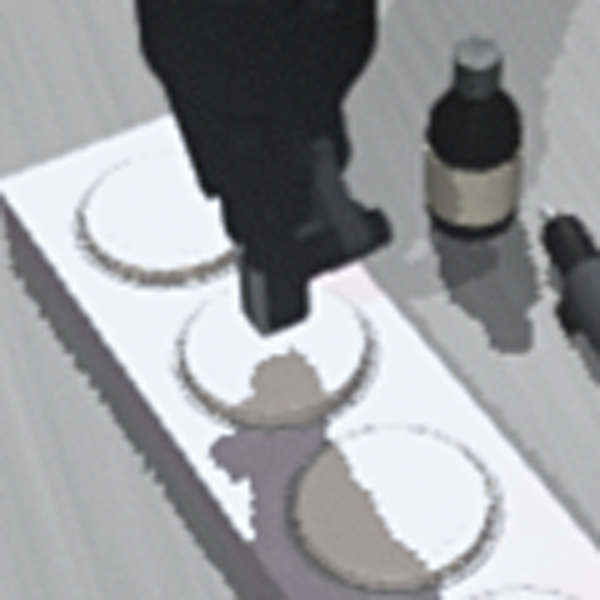

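The crop shows the fingertip upright above the middle of cap_c, cap centre near (275,350), and the cap is level again. Descend.

>>> move_arm([
  {"tx":0.1,"ty":0,"tz":0.6,"rx":0,"ry":0,"rz":0,"gripper":-1},
  {"tx":0,"ty":0,"tz":0.55,"rx":0,"ry":0,"rz":0,"gripper":-1},
  {"tx":0,"ty":0,"tz":0,"rx":0,"ry":0,"rz":0,"gripper":-1},
  {"tx":0,"ty":0,"tz":0,"rx":0,"ry":0,"rz":0,"gripper":-1},
])

```text
clock: 10.3
eef_pos: [499.7, 57.7, 35.5]
tcp_rot: [-3.142, 0.001, 0.202]
contact_force: [-0.1, 0.5, -0.1]
opening: -0.001
```

>>> move_arm([
  {"tx":0,"ty":0,"tz":0.1,"rx":0,"ry":0,"rz":0,"gripper":-1},
  {"tx":0,"ty":0,"tz":0,"rx":0,"ry":0,"rz":0,"gripper":-1},
])

```text
clock: 10.5
eef_pos: [500.2, 57.8, 34.8]
tcp_rot: [-3.142, -0.0, 0.202]
contact_force: [-0.5, -0.8, -0.6]
opening: -0.003
```

>>> move_arm([
  {"tx":0,"ty":0,"tz":0.1,"rx":0,"ry":0,"rz":0,"gripper":-1},
  {"tx":0,"ty":0,"tz":0,"rx":0,"ry":0,"rz":0,"gripper":-1},
])

```text
clock: 10.7
eef_pos: [500.2, 57.7, 33.7]
tcp_rot: [3.142, 0.0, 0.202]
contact_force: [-0.6, -0.0, 0.1]
opening: 0.005
```

>>> move_arm([
  {"tx":0,"ty":0,"tz":0.1,"rx":0,"ry":0,"rz":0,"gripper":-1},
  {"tx":0,"ty":0,"tz":0,"rx":0,"ry":0,"rz":0,"gripper":-1},
])

```text
clock: 10.9
eef_pos: [500.3, 57.8, 33.0]
tcp_rot: [3.142, -0.0, 0.202]
contact_force: [-1.0, -0.7, 3.8]
opening: -0.001
```

>>> move_arm([
  {"tx":0,"ty":0,"tz":0.1,"rx":0,"ry":0,"rz":0,"gripper":-1},
  {"tx":0,"ty":0,"tz":0,"rx":0,"ry":0,"rz":0,"gripper":-1},
])

```text
clock: 11.1
eef_pos: [500.3, 57.8, 32.0]
tcp_rot: [3.142, -0.0, 0.202]
contact_force: [-1.9, -0.5, 5.5]
opening: -0.004
```

>>> move_arm([
  {"tx":0,"ty":0,"tz":0.1,"rx":0,"ry":0,"rz":0,"gripper":-1},
  {"tx":0,"ty":0,"tz":0,"rx":0,"ry":0,"rz":0,"gripper":-1},
])

```text
clock: 11.3
eef_pos: [500.3, 57.8, 31.0]
tcp_rot: [3.142, -0.0, 0.202]
contact_force: [-1.7, -1.1, 5.2]
opening: -0.002
```

>>> move_arm([
  {"tx":0,"ty":0,"tz":0.1,"rx":0,"ry":0,"rz":0,"gripper":-1},
  {"tx":0,"ty":0,"tz":0,"rx":0,"ry":0,"rz":0,"gripper":-1},
])

```text
clock: 11.5
eef_pos: [500.3, 57.8, 30.0]
tcp_rot: [3.142, -0.0, 0.202]
contact_force: [-0.5, -0.8, 5.3]
opening: 0.005
```

>>> move_arm([
  {"tx":0,"ty":0,"tz":0.06,"rx":0,"ry":0,"rz":0,"gripper":-1},
  {"tx":0,"ty":0,"tz":0,"rx":0,"ry":0,"rz":0,"gripper":-1},
])

```text
clock: 11.7
eef_pos: [500.3, 57.8, 29.9]
tcp_rot: [-3.142, -0.0, 0.202]
contact_force: [-3.9, -1.4, 13.5]
opening: -0.006
```

>>> move_arm([
  {"tx":0,"ty":0,"tz":0.06,"rx":0,"ry":0,"rz":0,"gripper":-1},
  {"tx":0,"ty":0,"tz":0,"rx":0,"ry":0,"rz":0,"gripper":-1},
])

```text
clock: 11.9
eef_pos: [500.3, 57.8, 29.9]
tcp_rot: [3.142, -0.0, 0.202]
contact_force: [-6.0, -0.6, 22.6]
opening: -0.002
```

```bash
cat > fit.py <<'E'
from rig import r
from h import *
from scipy.optimize import least_squares
for n in("side","top"):
  b,d=r.grab_frame(n); m=r.camera_model(n); d0=np.load(n+"0.npz")["d"]; c=(499.5,58)
  for D in(d0,d):
    P=np.array([world(m,u,v,D[v,u]) for u in range(150,370) for v in range(140,320) if D[v,u]>0])
    k=P[(np.hypot(P[:,0]-c[0],P[:,1]-c[1])<28)&(P[:,2]>22)&(P[:,2]<40)]-[*c,0]
    if len(k)<30: print(n,"few",len(k)); continue
    f=least_squares(lambda q:k[:,:2]@q[:2]+q[2]-k[:,2],[0,0,32],loss="soft_l1").x
    print(n,len(k),"gradient xy",f[:2].round(3),"z",f[2].round(1))
s=r.sense(); print(s["eef_pos"],s["contact_force"],s["clock"])
E
python3 fit.py
```

```text
side 543 gradient xy [-0.003  0.002] z 33.8
side 375 gradient xy [-0.004  0.001] z 30.3
top 733 gradient xy [ 0.008 -0.003] z 34.4
top 38 gradient xy [ 0.034 -0.013] z 31.5
[500.33144602  57.74667604  29.87325483] [-5.92220682 -0.57530327 22.86000647] 12.0
```

cap_c is down 3.5 mm, level within 0.005 rad, and held with a steady force of about 23 N. Handing in.

```bash
python3 -c "
from rig import r
print(r.sign_off())"
```

```text
the job is handed in; nothing more can be done
None
```

The loose cap was cap_c, the third along the rack's +y. I pressed it home, and I handed the job in with the fingertip still holding it down at about 23 N.

- **Finding it:** I pressed near the edges of cap_a, cap_b and cap_c in turn. cap_a and cap_b were firm, with the force climbing sharply within half a millimetre of contact. cap_c gave way by about 3 mm at the tip, with no force above sensor noise. The side camera's depth measured it tilted about 0.16 rad. Since cap_c was found, cap_d was never pressed.
- **Seating it:** I pressed cap_c at its middle with the tool upright. It sank at about 5 N, then stopped hard, and the force rose to 23 N.
- **Last checks:** Side-camera depth showed the top down from 33.8 to 30.3 mm, the full 3.5 mm, and level within 0.005 rad. The top camera had few usable points (38, because the arm blocked its view) and read a drop of 2.9 mm with a slope of about 0.036 rad. It agrees only roughly, so I relied on the side view.
- **Not as expected:** The cap sank at about 5 N, less than the 7 N or so given for the spigot.
- **Bystanders:** I never went near the bottle, cup or tattoo machine, but I did not measure their positions again at the end.

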